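# Hand a specimen pot in through the one-way flap

## Robot

A 6-joint arm with a two-finger parallel gripper is mounted at the origin on a cart in front of the work surface, level with it; the furniture and walls round the work are solid. World frame = base frame: x ahead of the robot, y to its left, z up, the work surface at z = 0. Lengths are in mm, angles in degrees, forces in N, time in s.
With the tool pointing down it reaches from about 350 to 850 mm from the base axis. Payload 8.1 kg.
Tool frame: the origin (TCP) lies midway between the tips of the shut fingers; the grasp point (between the pads) lies 19 mm behind it; z points along the fingers, y is the direction in which the jaws open and shut (so a half turn about z gives the same grasp; the last joint's range is limited). The gripper opens to 85 mm and grips with 20 to 120 N. Pads are 22 mm wide; open, the fingers measure 114 mm over their backs; the gripper's body (76 mm by 85 mm) begins 54 mm behind the grasp point. The pads swing forward as they close: fully open they stand 13 mm farther back than shut.
Start: joints at [67.643, 7.471, 85.268, -0, 87.261, -4.893], TCP at [180.04, 572.355, 199.192] pointing down, gripper open.
Joint ranges: [-169.43, 169.43], [-51.17, 129.36], [1.28, 143.12], [-76.62, 256.62], [0, 156.53], [-152.29, 152.29]. Speed limits (degrees/s): [136.94, 136.94, 159.86, 180, 180, 180].

## Interface

Orientations are given as [roll, pitch, yaw] about the fixed x, y, z axes, in that order (R = Rz(yaw) Ry(pitch) Rx(roll)).
In Python, from bench import telemetry, snapshot, camera_params, job gives the robot as it stands. The module is installed in compiled form; this text tells all that it offers.
- The arm moves only by the shell command python3 -m jog 'ROWS' [FORCE]. ROWS is JSON, a list that holds one entry, the list of rows, each a list of 7 numbers: the shift along the tool's x, y, z in units of 50 mm (1.0 is 50 mm), then the turn, a rotation vector about the tool's x, y, z in units of 2 pi rad (1.0 is 2 pi rad), then the opening, from 0 (shut) to 1 (fully open). In form: [[[dx, dy, dz, rx, ry, rz, claw], ...]]. A call has 1 to 12 rows; each row shifts and turns the commanded pose from where the row before left it, along the tool's axes as they then stand; what a row does not reach is not made up. A row lasts 1/8 s, in which the tool goes at most 62.5 mm and 10.7 degrees, less where a joint would pass 70% of its speed; a pose out of reach is approached as far as the arm can. A call with a number of a shift or a turn outside -1 to 1 is refused whole. A call with a gripper value outside its range is refused whole. The fingers move at their own pace and stop on an object; FORCE is the grip in N (left out, the last holds). Time passes only in rows, so rows that do not move let the fingers close. It gives the time, the measured TCP pose, the force and the opening at its end, in the units of the state.
- telemetry.sense(): the state, without advancing time (a new reading comes with each control period).
- snapshot(name): name is "scene" or "top"; returns (picture, depth): 384x512x3 uint8, red, green, blue; 384x512 float32, mm along the optical axis (not along the pixel's ray), 0 where there is no reading.
- camera_params(name): a dict with "K" (3x3 intrinsics, pixels), "D" ([k1, k2, p1, p2, k3] as OpenCV has them; the pictures are not rectified), "extrinsics" (4x4, takes a point from camera to world coordinates). Camera axes: x right, y down, z forward; pixel columns grow to the right and rows downward; lengths in mm; the calibration is good to about 2 mm. A picture is of the moment at which its call begins. camera_params takes no time and is no camera call.
- job.hand_in(): hands the job in, once; it reports no verdict.
The state is a dict: "time": time; "joint_pos": joint angles; "qd": joint speeds; "joint_efforts": joint torques, N m; "tool_pos": TCP position; "tcp_rot": TCP orientation; "ft_force": force on the tool from outside, world axes, zero at the start; "wrist_torque": the same for the moment, N m; "finger_gap": finger opening in mm.
Only numpy, scipy, OpenCV 4.12 (cv2) and the standard library are available. Lean on these libraries where they do the work, as an engineer would, in place of code of your own. Each camera call takes 0.05 s, during which the arm holds its last target. There are 200 camera calls.

## Task

Pick up the yellow-capped specimen pot, stand it in the open mouth of the blue hand-in lane, and slide it along the lane floor through the orange sprung flap until it presses on the yellow sprung pad at the end: feel the pad clearly give and hold it so for a moment, but do not ram it against its stop. Leave the pot standing upright in the lane with the flap sprung shut behind it, and do not disturb the other things on the bench.

Things in the scene. Friction and masses are not known exactly. Their poses are not given: they have to be found in the camera images.
- pot: white specimen pot with a yellow screw cap, 62 mm tall, upright at the start; cylindrical body 46 mm in diameter up to 50 mm, above it the cap, 51 mm in diameter, from 50 to 62 mm; about 40 to 90 g. Origin at the centre of its underside, z up its axis.
- lane: blue open-topped hand-in lane on a grey base plate, fixed to the bench. Origin on the bench at the flap, on the lane's centre line; pots travel along its own -y. Floor 4 mm above the bench; walls 4 mm thick, tops 34 mm above the bench. The flap stands across at y = 0 and lets pots through only towards -y; a standing pot is clear of the shut flap at y over +27 mm (before it) or under -48 mm (past it).
- lane_mouth (a point): point on the lane floor where a pot is stood first, 55 mm before the flap (lane x = 0, y = +55 mm). Here the passage is 54 mm wide (lane x -27 to +27 mm) from y = +62 mm to the flap; the mouth flares from y = +62 to +84 mm and is open at its end.
- lane_pocket (a point): point on the lane floor 60 mm past the flap (lane x = 0, y = -60 mm), in the pocket between flap and pad. The pocket runs from lane x = -27 to +37 mm; its extra width on +x is room for the open flap.
- flap (a joint): opening angle of the orange flap, rad: 0 = shut (a stop keeps it from swinging the other way), 1.5 = fully open towards -y. Upright hinge pin at lane x = +31 mm, y = 0; the flap reaches from there to lane x = -3 mm, is 4 mm thick, its top 33 mm above the bench. A spring shuts it: 0.02 N m when shut, 0.05 N m fully open (about 1 to 3 N on a pot). It snaps shut only behind a pot that has wholly passed.
- flap_tip (a point): middle of the free edge of the orange flap, 34 mm from its hinge pin, 19 mm above the bench.
- buffer: grey block closing the end of the lane, with an upright yellow sprung pad before it on two steel rods; same origin and axes as the lane. The pad's face (8 to 66 mm above the bench, 52 mm wide) rests anywhere from lane y = -77 to -97 mm, preset differently each time and not measured: feel for it. The pot's cap meets it first, when the pot's y is 25.5 mm more than the face's.
- buffer_face (a point): middle of the grey block's face, lane y = -108 mm. The yellow pad before it gives from 2.4 N, stiffening by 1 N per mm; after 7 mm (9.4 N) it is at its hard stop. A press of 6 to 10 N, held for about half a second, is right; over 16 N is ramming. Let go, the pad springs back slowly.
- blue_jar: bystander: jar with blue contents and black lid, 60 mm wide, 130 mm tall; origin under its centre
- timer: bystander: white bench timer, 24 x 66 x 66 mm; origin under its centre
Not all that is in view belongs to the job. Leave any purple or red look-alike of the pot alone.

How it is judged:
By the outcome, as a careful person would: the job done as asked, in the order asked, and still so for the second after the job is handed in, with the robot touching nothing.
It also fails if it takes over 51 s, if anything falls off the work surface, if the arm or the gripper's body presses on something with over 40 N, if the wrist force passes 120 N, or if a joint passes its speed limit or range.

## Working session

There is one attempt and no reset: what is moved stays moved. The work goes in short steps, Python scripts to look and compute and a shell command to move; the robot and the scene stay as the last step left them, time stands still between calls to the robot, and variables do not carry over. Pictures are saved under pics/ and viewed, about 8 in all and at most 12, crops included, and the job is handed in when it is done.

```bash
mkdir -p pics; cat > h.py <<'E'
import numpy as np, cv2
from bench import telemetry, snapshot, camera_params, job
def save(n,img): cv2.imwrite(f'pics/{n}.png',cv2.cvtColor(img,cv2.COLOR_RGB2BGR))
def cloud(name,d):
    c=camera_params(name);K=np.array(c['K'],float);D=np.array(c['D'],float);T=np.array(c['extrinsics'])
    h,w=d.shape;u,v=np.meshgrid(np.arange(w),np.arange(h))
    p=cv2.undistortPoints(np.stack([u,v],-1).reshape(-1,1,2).astype(np.float64),K,D).reshape(h,w,2)
    P=np.dstack([p*d[...,None],d]);W=P@T[:3,:3].T+T[:3,3]; W[d==0]=np.nan
    return W
def ray(name,px,z):
    c=camera_params(name);T=np.array(c['extrinsics'])
    p=cv2.undistortPoints(np.array(px,float).reshape(-1,1,2),np.array(c['K'],float),np.array(c['D'],float)).reshape(-1,2)
    r=np.c_[p,np.ones(len(p))]@T[:3,:3].T;o=T[:3,3]
    return o+r*((z-o[2])/r[:,2])[:,None]
E
python3 - <<'E'
from h import *
print(telemetry.sense())
for n in('top','scene'):
    i,d=snapshot(n);save(n+'0',i);np.savez(n+'0',i=i,d=d);print(n,camera_params(n))
E
```

```text
{'time': 0.0, 'joint_pos': array([ 6.76437604e+01,  7.51472052e+00,  8.53272762e+01,  7.73085131e-04,
        8.72611666e+01, -4.89261341e+00]), 'qd': array([-0.00518973,  0.05304491,  0.09239091, -0.08334633, -0.03228239,
        0.00242211]), 'joint_efforts': array([-1.24155260e-03, -5.69402719e+01, -5.00550377e+01, -3.40100387e-04,
        1.51835504e-02, -3.52977487e-06]), 'tool_pos': array([179.80512507, 571.80930073, 198.16771319]), 'tcp_rot': array([-1.79897278e+02, -9.56796063e-03,  1.62536328e+02]), 'ft_force': array([-0.468554  , -0.13536016, -0.1291856 ]), 'wrist_torque': array([-0.04195596, -0.01548767, -0.01160344]), 'finger_gap': 85.34595266862678}
top {'K': array([[441.75556239,   0.        , 262.48516761],
       [  0.        , 441.75556239, 195.3503374 ],
       [  0.        ,   0.        ,   1.        ]]), 'D': array([-0.07716287,  0.        ,  0.        ,  0.        ,  0.        ]), 'extrinsics': array([[-4.06712354e-04, -9.91976357e-01,  1.26422872e-01,
         4.48755007e+02],
       [-9.99991465e-01,  9.23236657e-04,  4.02711980e-03,
         3.96414284e+02],
       [-4.11152585e-03, -1.26420155e-01, -9.91968265e-01,
         1.33455677e+03],
       [ 0.00000000e+00,  0.00000000e+00,  0.00000000e+00,
         1.00000000e+00]])}
scene {'K': array([[365.56179377,   0.        , 260.28731002],
       [  0.        , 365.56179377, 191.68411031],
       [  0.        ,   0.        ,   1.        ]]), 'D': array([-0.00913462,  0.        ,  0.        ,  0.        ,  0.        ]), 'extrinsics': array([[ 8.30653016e-01, -4.17237687e-01,  3.68684525e-01,
         2.21823498e+02],
       [-5.56782599e-01, -6.18942662e-01,  5.53988373e-01,
        -2.11244027e+02],
       [-2.95024589e-03, -6.65449242e-01, -7.46437273e-01,
         8.62178728e+02],
       [ 0.00000000e+00,  0.00000000e+00,  0.00000000e+00,
         1.00000000e+00]])}
```

View pics/top0.png

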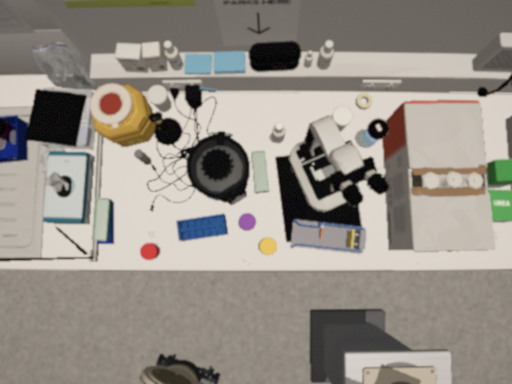

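View pics/scene0.png

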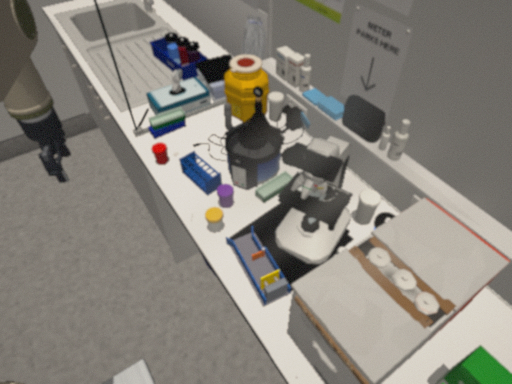

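Top view: yellow pot at about (268,246); lane spans (292–365, 222–250), mouth to the left, orange flap at (321,231), yellow pad at (352,238). The microscope stands just beyond the lane at (335,170).

```bash
python3 - <<'E'
from h import *
f=np.load('top0.npz');i,d=f['i'],f['d'];W=cloud('top',d)
hsv=cv2.cvtColor(i,cv2.COLOR_RGB2HSV)
H,S,V=[hsv[...,k].astype(int) for k in range(3)]
roi=np.zeros(H.shape,bool);roi[200:262,255:375]=1
yel=roi&(H>18)&(H<35)&(S>120)&(V>90)
n,l,st,c=cv2.connectedComponentsWithStats(yel.astype(np.uint8))
for k in range(1,n):
    if st[k,4]>6: print('yel',st[k],c[k],np.nanmedian(W[l==k],0))
    if st[k,4]>60: print('pot axis top', ray('top',[c[k]],62))
    elif st[k,4]>6: print(ray('top',[c[k]],60))
org=roi&(H>3)&(H<18)&(S>140)&(V>120)
print('org',np.argwhere(org)[:,::-1].mean(0),org.sum(),ray('top',[np.argwhere(org)[:,::-1].mean(0)],30))
blue=roi&(H>105)&(H<125)&(S>110)
blue[:,:285]=0
n,l,st,c=cv2.connectedComponentsWithStats(blue.astype(np.uint8))
for k in range(1,n):
    if st[k,4]>8: print('blue',st[k],c[k])
cr=i[195:265,240:380];save('crop',cv2.resize(cr,None,fx=5.7,fy=5.7,interpolation=cv2.INTER_CUBIC))
# height map around lane
for y in range(330,90,-20):
    print(y,[int(np.nanmax(np.r_[W[...,2][(abs(W[...,1]-y)<10)&(abs(W[...,0]-x)<10)],-99])) for x in range(200,560,20)])
E
```

```text
yel [348 231   5  15  54] [350.25925926 238.25925926] [487.14769804 144.59562116  39.65064061]
[[486.31594465 148.71752648  60.        ]]
yel [260 239  16  15 194] [267.44845361 245.87628866] [464.6779131  388.66307027  61.08474899]
pot axis top [[464.9951883  387.41976194  62.        ]]
org [320.25 233.  ] 4 [[502.93208346 231.40806995  30.        ]]
330 [-99, -99, -99, -99, -99, -99, -99, -99, -99, -99, 5, 6, 3, 3, 4, 6, 7, 6]
310 [-99, -99, -99, -99, -99, -99, -99, -99, -99, -99, 5, 5, 7, 35, 9, 8, 8, 32]
290 [-99, -99, -99, -99, -99, -99, -99, -99, -99, -99, 4, 4, 2, 38, 37, 7, 37, 40]
270 [-99, -99, -99, -99, -99, -99, -99, -99, -99, -99, 4, 5, 2, 37, 7, 9, 37, 10]
250 [-99, -99, -99, -99, -99, -99, -99, -99, -99, -99, 4, 3, 4, 35, 9, 7, 36, 6]
230 [-99, -99, -99, -99, -99, -99, -99, -99, -99, -99, 5, 5, 4, 35, 9, 34, 42, 35]
210 [-99, -99, -99, -99, -99, -99, -99, -99, -99, -99, 4, 3, 6, 35, 10, 7, 36, 371]
190 [-99, -99, -99, -99, -99, -99, -99, -99, -99, -99, 4, 4, 3, 36, 8, 9, 35, 369]
170 [-99, -99, -99, -99, -99, -99, -99, -99, -99, -99, 3, 3, 5, 38, 8, 10, 38, 7]
150 [-99, -99, -99, -99, -99, -99, -99, -99, -99, -99, 4, 3, 6, 64, 68, 68, 56, 9]
130 [-99, -99, -99, -99, -99, -99, -99, -99, -99, -99, 2, 6, 34, 63, 61, 59, 37, 5]
110 [-99, -99, -99, -99, -99, -99, -99, -99, -99, -99, 6, 5, 36, 65, 65, 64, 57, 5]
```

View pics/crop.png

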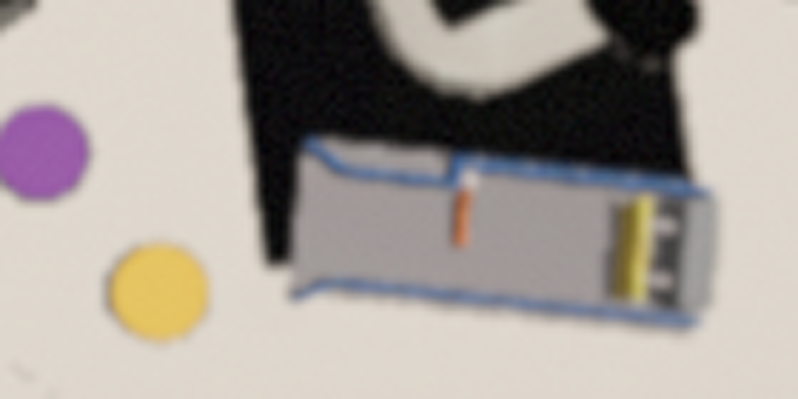

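The crop shows the lane clearly: mouth at left, flap tip about (460,245), pad about (640,245) in crop pixels. Next I'll fit the walls and check microscope clearance.

```bash
python3 - <<'E'
from h import *
f=np.load('top0.npz');i,d=f['i'],f['d'];W=cloud('top',d)
def line(c0,c1,r0,r1):  # per column, blueness-weighted row, crop px ranges -> world at z=34
    pts=[]
    a=i.astype(float);b=np.clip(a[...,2]-a[...,0]-12,0,None)
    for u in range(c0,c1):
        w=b[r0:r1,u]
        if w.sum()>20: pts.append([u,(w*np.arange(r0,r1)).sum()/w.sum()])
    return ray('top',pts,34)[:,:2]
near=line(298,360,240,255); farp=line(324,360,220,232); farn=line(303,317,220,230)
for n,p in(('near',near),('farp',farp),('farn',farn)):
    k=np.polyfit(p[:,1],p[:,0],1);print(n,len(p),k,'resid',np.std(np.polyval(k,p[:,1])-p[:,0]),'ends',p[0],p[-1])
g=[(c/5.7+240,r/5.7+195) for c,r in [(462,245),(468,180),(310,140),(293,297),(705,190),(690,322),(715,255)]]
print('flaptip,hinge,mouthfar,mouthnear,endfar,endnear',ray('top',g,33).round(1))
print('pad front top', ray('top',[(633/5.7+240,250/5.7+195)],66))
z=W[...,2]
for a,bz in((45,100),(100,200),(200,300),(300,450)):
    print(a,bz,[(y,int(np.nanpercentile(np.r_[W[...,0][(z>a)&(z<bz)&(abs(W[...,1]-y)<10)&(W[...,0]>440)],9999],3))) for y in range(90,340,20)])
# same from scene view
f=np.load('scene0.npz');W=cloud('scene',f['d']);z=W[...,2]
print('scene')
for a,bz in((45,100),(100,200),(200,300),(300,450)):
    print(a,bz,[(y,int(np.nanpercentile(np.r_[W[...,0][(z>a)&(z<bz)&(abs(W[...,1]-y)<10)&(W[...,0]>440)],9999],3))) for y in range(90,340,20)])
E
```

```text
near 62 [1.11514846e-01 4.37506460e+02] resid 0.2389633297781158 ends [470.0119193  297.69914124] [451.01566903 118.67895993]
farp 36 [1.14866853e-01 5.06214499e+02] resid 0.5309763342244277 ends [531.04140281 220.39879946] [518.4600576  117.01249552]
farn 14 [1.08236014e-01 4.96263472e+02] resid 0.14365346907709023 ends [526.61848542 282.42904176] [522.69697882 244.14776972]
flaptip,hinge,mouthfar,mouthnear,endfar,endnear [[488.2 229.6  33. ]
 [521.7 226.   33. ]
 [542.5 307.6  33. ]
 [461.7 317.   33. ]
 [516.2 102.9  33. ]
 [448.3 112.5  33. ]
 [482.6  98.6  33. ]]
pad front top [[484.4141492  147.63499394  66.        ]]
45 100 [(90, 772), (110, 458), (130, 458), (150, 464), (170, 614), (190, 607), (210, 593), (230, 597), (250, 604), (270, 627), (290, 673), (310, 719), (330, 790)]
100 200 [(90, 771), (110, 789), (130, 946), (150, 830), (170, 740), (190, 828), (210, 602), (230, 598), (250, 591), (270, 614), (290, 653), (310, 722), (330, 946)]
200 300 [(90, 1018), (110, 1018), (130, 1018), (150, 1018), (170, 1018), (190, 1018), (210, 705), (230, 670), (250, 690), (270, 729), (290, 7
[... 169 characters left out ...]
8), (310, 1017), (330, 1016)]
scene
45 100 [(90, 667), (110, 454), (130, 461), (150, 467), (170, 613), (190, 602), (210, 592), (230, 596), (250, 604), (270, 619), (290, 731), (310, 948), (330, 947)]
100 200 [(90, 769), (110, 892), (130, 638), (150, 630), (170, 622), (190, 613), (210, 603), (230, 594), (250, 586), (270, 608), (290, 652), (310, 947), (330, 946)]
200 300 [(90, 1016), (110, 1016), (130, 1016), (150, 840), (170, 594), (190, 597), (210, 607), (230, 604), (250, 738), (270, 739), (290, 987), (310, 962), (330, 959)]
300 450 [(90, 1017), (110, 1016), (130, 579), (150, 579), (170, 628), (190, 555), (210, 554), (230, 620), (250, 1015), (270, 1016), (290, 1015), (310, 1014), (330, 1014)]
```

```bash
python3 - <<'E'
from h import *
ax=np.array([180,572.])
q=np.deg2rad(67.6);rad=np.array([np.cos(q),np.sin(q)]);tan=np.array([-rad[1],rad[0]])
for n in('scene','top'):
    W=cloud(n,np.load(n+'0.npz')['d']).reshape(-1,3)
    for z in range(190,700,30):
        p=W[(abs(W[:,2]-z)<15)&(np.linalg.norm(W[:,:2]-ax,axis=1)<170)]
        if len(p)>5:
            e=p[:,:2]-ax;print(n,z,len(p),'radial',np.percentile(e@rad,[2,98]).round(),'tang',np.percentile(e@tan,[2,98]).round())
E
```

```text
scene 250 115 radial [-56.  50.] tang [-14.  12.]
scene 280 146 radial [-69.  57.] tang [-16.  10.]
scene 310 317 radial [-74.  67.] tang [-18.   6.]
scene 340 396 radial [-70.  12.] tang [-19.  14.]
scene 370 376 radial [-38.   4.] tang [-36.  26.]
scene 400 538 radial [-37.   7.] tang [-36.  27.]
scene 430 558 radial [-43.   8.] tang [-43.  34.]
scene 460 645 radial [-42.   6.] tang [-41.  26.]
scene 490 511 radial [-41.   7.] tang [-41.   5.]
scene 520 158 radial [-35.   8.] tang [-41. -22.]
scene 550 341 radial [-153.   23.] tang [-66. -63.]
scene 580 1028 radial [-154.   35.] tang [-67. -63.]
scene 610 865 radial [-136.   32.] tang [-67. -63.]
scene 640 209 radial [-90. -11.] tang [-66. -63.]
top 250 24 radial [-56.  55.] tang [-16.   1.]
top 280 95 radial [-73.  69.] tang [-20.   7.]
top 310 165 radial [-73.  69.] tang [-21.   5.]
top 340 203 radial [-69.  67.] tang [-20.   3.]
top 370 98 radial [-35.  31.] tang [-38. -12.]
top 400 53 radial [-33.  23.] tang [-40. -19.]
top 430 176 radial [-31.  31.] tang [-44. -27.]
top 460 85 radial [-21.  22.] tang [-42. -35.]
top 550 99 radial [-42.  34.] tang [-67. -64.]
top 580 257 radial [-28.  46.] tang [-68. -64.]
top 610 258 radial [-11.  48.] tang [-68. -51.]
top 640 125 radial [ 6. 40.] tang [-68. -56.]
```

```bash
python3 -m jog '[[[-0.82,-0.227,0,0,0,0,1],[-0.82,-0.227,0,0,0,0,1],[-0.82,-0.227,0,0,0,0,1],[-0.82,-0.227,0,0,0,0,1],[-0.82,-0.227,0,0,0,0,1],[-0.82,-0.227,0,0,0,0,1],[-0.82,-0.227,0,0,0,0,1],[-0.82,-0.227,0,0,0,0,1],[0,0,0,0,0,0.0274,1],[0,0,0,0,0,0.0274,1],[0,0,0,0,0,0.0274,1],[0,0,0,0,0,0.0274,1]]]' 60
python3 -m jog '[[[0,0,0,0,0,0.0274,1],[0,0,0,0,0,0.0274,1],[0,0,0,0,0,0.0274,1],[0,0,0,0,0,0.0274,1],[0,0,0,0,0,0,1],[0,0,0,0,0,0,1]]]' 60
cat >> h.py <<'E'
def togo(x,y,z,yaw=83.6):
    s=telemetry.sense();p=s['tool_pos'];r=s['tcp_rot'];a=np.deg2rad(r[2])
    d=np.array([x,y,z])-p
    print('t',s['time'],'pos',p.round(1),'rot',r.round(2),'F',s['ft_force'].round(2),'gap',s['finger_gap'])
    print('tool d/50:',((d[0]*np.cos(a)+d[1]*np.sin(a))/50).round(3),((d[0]*np.sin(a)-d[1]*np.cos(a))/50).round(3),(-d[2]/50).round(3),'rz',((r[2]-yaw)/360).round(4))
def lane(p):
    e=np.array(p[:2])-[491.9,229.1];return e@[0.9938,-0.1108],e@[0.1108,0.9938]
E
python3 -c "
from h import *
togo(465,387.4,33)"
```

```text
time: 1.6
tool_pos: [465.4, 387.0, 198.5]
tcp_rot: [-179.9, 0.0, 122.7]
ft_force: [-0.0, -0.4, 0.2]
finger_gap: 85.2
time: 2.35
tool_pos: [465.5, 387.2, 198.9]
tcp_rot: [-180.0, 0.0, 83.8]
ft_force: [-0.0, -0.0, 0.0]
finger_gap: 85.6
t 2.35 pos [465.5 387.2 198.9] rot [-1.7998e+02  2.0000e-02  8.3850e+01] F [-0.03 -0.04  0.02] gap 85.63960826477366
tool d/50: 0.002 -0.011 3.318 rz 0.0007
```

```bash
python3 - <<'E'
from h import *
f=np.load('scene0.npz');i=f['i'];hsv=cv2.cvtColor(i,cv2.COLOR_RGB2HSV);W=cloud('scene',f['d'])
m=(hsv[...,0]>18)&(hsv[...,0]<35)&(hsv[...,1]>120);m[:195]=0;m[235:]=0;m[:,:195]=0;m[:,235:]=0
q=W[m];q=q[q[:,2]>58];print(m.sum(),len(q),np.median(q,0),(np.nanmin(q,0)+np.nanmax(q,0))/2)
c=np.argwhere(m)[:,::-1];(cx,cy),sz,an=cv2.minAreaRect(c.astype(np.float32));print((cx,cy),sz,ray('scene',[c.mean(0)],58))
E
python3 -m jog '[[[0,0,0.7,0,0,0,1],[0,0,0.7,0,0,0,1],[0,0,0.7,0,0,0,1],[0,0,0.5,0,0,0,1],[0,0,0,0,0,0,1]]]' 60
```

```text
192 187 [461.57694586 383.81563424  63.8230775 ] [462.02159303 385.32225921  63.03460629]
(213.5, 214.5) (13.0, 15.0) [[463.2634436  387.59944483  58.        ]]
time: 2.98
tool_pos: [463.8, 386.0, 66.4]
tcp_rot: [-179.8, 0.2, 83.8]
ft_force: [-0.0, 0.2, 0.2]
finger_gap: 85.4
```

```bash
python3 -m jog '[[[0,0,0.34,0,0,0,1],[0,0,0.33,0,0,0,1],[0,0,0,0,0,0,1]]]' 60
python3 -m jog '[[[0,0,0,0,0,0,0.5],[0,0,0,0,0,0,0.4],[0,0,0,0,0,0,0.4],[0,0,0,0,0,0,0.4],[0,0,0,0,0,0,0.4],[0,0,0,0,0,0,0.4]]]' 60
python3 -c "
from h import *
togo(498,283.8,90)
i,d=snapshot('scene');save('g',cv2.resize(i[130:310,150:330],None,fx=3.3,fy=3.3,interpolation=cv2.INTER_CUBIC))"
```

```text
time: 3.35
tool_pos: [464.5, 386.5, 33.8]
tcp_rot: [-179.9, 0.1, 83.6]
ft_force: [0.5, -0.2, -0.6]
finger_gap: 85.5
time: 4.1
tool_pos: [465.6, 387.3, 35.7]
tcp_rot: [-180.0, 0.0, 83.6]
ft_force: [0.3, 0.6, 0.8]
finger_gap: 34.1
t 4.1 pos [465.6 387.3  35.7] rot [-180.      0.     83.62] F [0.27 0.64 0.78] gap 34.087866450611834
tool d/50: -1.985 0.873 -1.086 rz 0.0001
```

View pics/g.png

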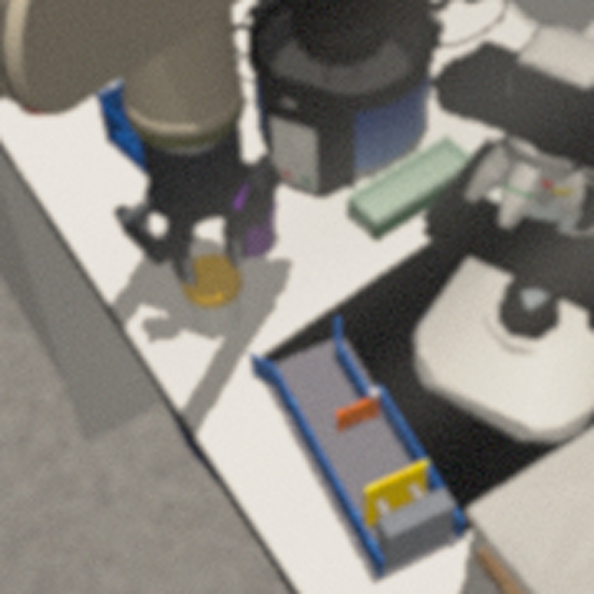

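The gap of 34 mm means the jaws missed the 51 mm cap. I'll measure where the cap and fingers are now.

```bash
python3 - <<'E'
from h import *
i,d=snapshot('scene');W=cloud('scene',d);hsv=cv2.cvtColor(i,cv2.COLOR_RGB2HSV)
m=(hsv[...,0]>15)&(hsv[...,0]<35)&(hsv[...,1]>110);m[:195]=0;m[240:]=0;m[:,:195]=0;m[:,235:]=0
q=W[m];print(m.sum(),np.nanmin(q,0),np.nanmax(q,0),np.nanmedian(q,0), np.argwhere(m).mean(0)[::-1])
dark=(hsv[...,2]<75);dark[:180]=0;dark[225:]=0;dark[:,:195]=0;dark[:,232:]=0
q=W[dark];q=q[(abs(q[:,0]-465)<70)&(abs(q[:,1]-387)<70)]
for z in range(30,150,10):
    p=q[abs(q[:,2]-z)<5]
    if len(p): print(z,len(p),'x',np.percentile(p[:,0],[5,50,95]).round(),'y',np.percentile(p[:,1],[5,50,95]).round())
i,d=snapshot('top');W=cloud('top',d);hsv=cv2.cvtColor(i,cv2.COLOR_RGB2HSV)
m=(hsv[...,0]>15)&(hsv[...,0]<35)&(hsv[...,1]>110);m[:235]=0;m[262:]=0;m[:,:250]=0;m[:,285:]=0
q=W[m];print('top',m.sum(),np.argwhere(m).mean(0)[::-1],np.nanmin(q,0),np.nanmax(q,0))
save('t1',cv2.resize(i[210:290,220:330],None,fx=6,fy=6,interpolation=cv2.INTER_CUBIC))
print(telemetry.sense()['tool_pos'],telemetry.sense()['finger_gap'])
E
```

```text
171 [439.63133495 361.79429345  54.21312067] [483.65575373 408.54832672  66.91444155] [463.11667356 380.07237461  63.79560898] [214.31578947 214.93567251]
90 1 x [436. 436. 436.] y [383. 383. 383.]
100 5 x [434. 436. 438.] y [384. 385. 385.]
110 6 x [433. 435. 484.] y [381. 384. 386.]
120 50 x [423. 438. 503.] y [374. 381. 394.]
130 58 x [416. 487. 512.] y [371. 382. 393.]
140 44 x [418. 443. 512.] y [369. 378. 391.]<stdin>:12: RuntimeWarning: Mean of empty slice.
  ret = um.true_divide(
Traceback (most recent call last):
ValueError: zero-size array to reduction operation fmin which has no identity
```

```bash
python3 - <<'E'
from h import *
i,d=snapshot('scene');j,e=snapshot('top')
save('t2',np.hstack([cv2.resize(i[170:230,185:245],(390,390),interpolation=cv2.INTER_CUBIC),cv2.resize(j[215:275,235:295],(390,390),interpolation=cv2.INTER_CUBIC)]))
W=cloud('scene',d)
for v in range(196,222,2): print(v,[tuple(W[v,u].round().astype(int)) if d[v,u]>0 else 0 for u in (204,206,208,210,220,222,224)])
print(telemetry.sense()['tool_pos'],telemetry.sense()['finger_gap'])
E
```

```text
196 [(np.int64(442), np.int64(379), np.int64(159)), (np.int64(444), np.int64(371), np.int64(165)), (np.int64(450), np.int64(371), np.int64(161)), (np.int64(457), np.int64(377), np.int64(150)), (np.int64(482), np.int64(369), np.int64(143)), (np.int64(487), np.int64(368), np.int64(141)), (np.int64(498), np.int64(380), np.int64(122))]
198 [(np.int64(444), np.int64(388), np.int64(141)), (np.int64(444), np.int64(373), np.int64(155)), (np.int64(449), np.int64(372), np.int64(152)), (np.int64(502), np.int64(492), np.int64(3)), (np.int64(482), np.int64(372), np.int64(132)), (np.int64(489), np.int64(374), np.int64(125)), (np.int64(497), np.int64(378), np.int64(116))]
200 [(np.int64(440), np.int64(380), np.int64(143)), (np.int64(443), np.int64(372), np.int64(150)), (np.int64(449), np.int64(375), np.int64(142)), (np.int64(498), np.int64(485), np.int64(3)), (np.int64(482), np.int64(374), np.int64(121)), (np.int64(488), np.int64(373), np.int64(118)), (np.int64(494), np.int64(373), np.int64(115))]
202 [(np.int64(438), np.int64(377), np.int64(139)), (np.int64(443), np.int64(375), np.int64(138)), (np
[... 2525 characters left out ...]
p.int64(450), np.int64(433), np.int64(2)), (np.int64(440), np.int64(388), np.int64(58)), (np.int64(443), np.int64(381), np.int64(64)), (np.int64(447), np.int64(377), np.int64(65)), (np.int64(471), np.int64(364), np.int64(62)), (np.int64(479), np.int64(369), np.int64(51)), (np.int64(499), np.int64(400), np.int64(2))]
220 [(np.int64(446), np.int64(426), np.int64(3)), (np.int64(452), np.int64(424), np.int64(1)), (np.int64(441), np.int64(378), np.int64(60)), (np.int64(445), np.int64(373), np.int64(62)), (np.int64(470), np.int64(365), np.int64(52)), (np.int64(478), np.int64(370), np.int64(41)), (np.int64(495), np.int64(393), np.int64(3))]
[465.68076531 387.31055101  35.70727806] 34.15253657637685
```

View pics/t2.png

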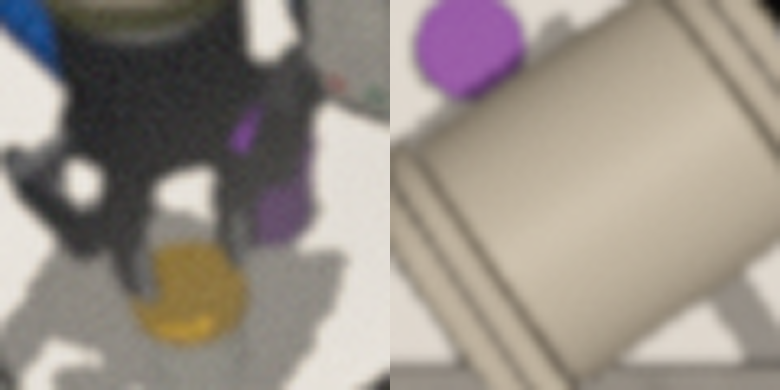

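The fingers closed just above the cap: their tips sit at about z=62–65, although the TCP reads 36. I'll compare with the start picture.

```bash
python3 - <<'E'
from h import *
W=cloud('scene',np.load('scene0.npz')['d']).reshape(-1,3)
p=W[(np.linalg.norm(W[:,:2]-[180,572],axis=1)<75)&(W[:,2]>120)]
print(np.sort(p[:,2])[:25].round(),p[np.argsort(p[:,2])[:8]].round())
E
python3 -m jog '[[[0,0,0,0,0,0,1],[0,0,0,0,0,0,1],[0,0,0,0,0,0,1],[0,0,0,0,0,0,1]]]' 60
python3 -c "
from h import *
togo(465,387.4,10)"
```

```text
[244. 245. 246. 246. 246. 247. 247. 247. 247. 248. 248. 249. 249. 249.
 249. 249. 249. 250. 250. 250. 250. 250. 250. 251. 251.] [[194. 615. 244.]
 [163. 528. 245.]
 [188. 618. 246.]
 [192. 615. 246.]
 [190. 616. 246.]
 [197. 615. 247.]
 [169. 526. 247.]
 [161. 528. 247.]]
time: 4.85
tool_pos: [465.7, 387.3, 35.7]
tcp_rot: [180.0, -0.0, 83.6]
ft_force: [0.6, -0.1, -0.3]
finger_gap: 85.5
t 4.85 pos [465.7 387.3  35.7] rot [180.    -0.    83.62] F [ 0.64 -0.12 -0.29] gap 85.49919459125937
tool d/50: 0.0 -0.014 0.514 rz 0.0001
```

The start picture agrees: the real fingertips are about 31 mm above what the tool reading implies. So I'll grasp at a reading of about z=3. Since the wrist then sits lower over the lane, I'll check the tall microscope part's exact extent while descending carefully.

```bash
python3 -m jog '[[[0,0,0.3,0,0,0,1],[0,0,0.2,0,0,0,1],[0,0,0.12,0,0,0,1],[0,0,0,0,0,0,1]]]' 60
python3 -c "
from h import *
togo(465,387.4,3)
for n in('top','scene'):
    W=cloud(n,np.load(n+'0.npz')['d']).reshape(-1,3)
    p=W[(W[:,2]>300)&(W[:,2]<450)&(W[:,0]<640)&(W[:,0]>500)&(W[:,1]>80)&(W[:,1]<300)]
    for y in range(110,270,10):
        q=p[abs(p[:,1]-y)<5]
        if len(q)>3: print(n,y,len(q),'xmin',np.percentile(q[:,0],[2,10]).round(),'z',np.percentile(q[:,2],[2,50,98]).round(),'zmax near', q[q[:,0]<590][:,2].max().round() if (q[:,0]<590).any() else None)
"
```

```text
time: 5.35
tool_pos: [465.0, 386.8, 3.6]
tcp_rot: [-179.9, 0.1, 83.6]
ft_force: [-0.0, 0.7, -0.1]
finger_gap: 85.2
t 5.35 pos [465.  386.8   3.6] rot [-1.7992e+02  7.0000e-02  8.3620e+01] F [-0.01  0.69 -0.11] gap 85.20546330702774
tool d/50: 0.011 -0.002 0.012 rz 0.0001
top 120 4 xmin [586. 587.] z [372. 374. 377.] zmax near 375.0
top 130 59 xmin [578. 581.] z [360. 372. 388.] zmax near 379.0
top 140 88 xmin [575. 579.] z [347. 375. 390.] zmax near 371.0
top 150 130 xmin [578. 582.] z [352. 378. 389.] zmax near 386.0
top 160 145 xmin [587. 590.] z [343. 366. 381.] zmax near 380.0
top 170 86 xmin [602. 613.] z [322. 349. 366.] zmax near None
top 180 89 xmin [557. 563.] z [323. 342. 382.] zmax near 385.0
top 190 148 xmin [552. 557.] z [326. 364. 388.] zmax near 389.0
top 200 159 xmin [550. 557.] z [340. 369. 388.] zmax near 390.0
top 210 182 xmin [553. 560.] z [347. 372. 384.] zmax near 386.0
top 220 167 xmin [565. 572.] z [337. 354. 374.] zmax near 376.0
top 230 118 xmin [588. 590.] z [319. 345. 355.] zmax near 341.0
top 240 61 xmin [597. 601.] z [319. 344. 353.] zmax near None
scene 120 25 xmin [582. 585.] z [367. 376. 381.] zmax near 379.0
scene 130 149 xmin [577. 580.] z [324. 371. 389.] zmax near 381.0
scene 140 204 xmin [574. 577.] z [317. 366. 391.] zmax near 391.0
scene 150 112 xmin [575. 579.] z [318. 376. 389.] zmax near 389.0
scene 160 15 xmin [591. 592.] z [357. 366. 383.] zmax near None
scene 170 5 xmin [597. 607.] z [352. 357. 368.] zmax near None
scene 180 94 xmin [555. 558.] z [319. 370. 383.] zmax near 384.0
scene 190 244 xmin [550. 559.] z [318. 354. 390.] zmax near 391.0
scene 200 267 xmin [548. 556.] z [319. 353. 390.] zmax near 391.0
scene 210 132 xmin [551. 556.] z [315. 368. 387.] zmax near 387.0
scene 220 31 xmin [599. 613.] z [348. 352. 368.] zmax near 377.0
scene 230 20 xmin [614. 616.] z [345. 350. 352.] zmax near None
scene 240 17 xmin [611. 613.] z [349. 350. 353.] zmax near None
```

Upright, the wrist housing would brush the eyepiece (x≈550, y 180–215, z≤390) while passing. I'll lean the tool 20° back along the lane about the jaw axis, which keeps the pot upright and the wrist clear. I do this raised, then check the fingertips.

```bash
python3 -m jog '[[[0,0,-0.6,0,0,0,1],[0,0,-0.8,0,0,0,1],[0,0,-0.2,0,-0.0278,0,1],[0,0,0,0,-0.0278,0,1],[0,0,0,0,0,0,1],[0,0,0,0,0,0,1]]]' 60
python3 - <<'E'
from h import *
togo(462.8,368,60)
s=telemetry.sense();p=s['tool_pos'];from scipy.spatial.transform import Rotation as R
M=R.from_euler('xyz',s['tcp_rot'],degrees=True).as_matrix();print(M.round(3), s['joint_pos'].round(1))
i,d=snapshot('scene');W=cloud('scene',d).reshape(-1,3);np.savez('s3',i=i,d=d)
q=(W-p)@M
k=(abs(q[:,1])<75)&(abs(q[:,0])<40)&(q[:,2]>-160)&(W[:,2]>70)
q=q[k]
for z in range(-160,20,10):
    a=q[abs(q[:,2]-z)<5]
    if len(a)>3: print(z,len(a),'toolx',np.percentile(a[:,0],[5,50,95]).round(),'tooly',np.percentile(a[:,1],[5,95]).round())
# same in start frame
f=np.load('scene0.npz');W=cloud('scene',f['d']).reshape(-1,3);M=R.from_euler('xyz',[180,0,162.5],degrees=True).as_matrix()
q=(W-[180,572,199])@M;q=q[(abs(q[:,1])<75)&(abs(q[:,0])<40)&(q[:,2]>-160)&(q[:,2]<20)]
for z in range(-160,20,10):
    a=q[abs(q[:,2]-z)<5]
    if len(a)>3: print('start',z,len(a),'toolx',np.percentile(a[:,0],[5,50,95]).round(),'tooly',np.percentile(a[:,1],[5,95]).round())
E
```

```text
time: 6.1
tool_pos: [465.7, 387.5, 84.4]
tcp_rot: [-180.0, 19.9, 83.7]
ft_force: [1.2, -0.4, 0.3]
finger_gap: 85.3
t 6.1 pos [465.7 387.5  84.4] rot [-179.98   19.92   83.66] F [ 1.23 -0.42  0.26] gap 85.33447949332947
tool d/50: -0.394 -0.014 0.488 rz 0.0002
[[ 0.104  0.994 -0.038]
 [ 0.934 -0.11  -0.339]
 [-0.341 -0.    -0.94 ]] [ 43.2  29.4  73.3 -12.8  92.6  50.7]
-160 10 toolx [-12.  -9.  -1.] tooly [-38.  34.]
-150 190 toolx [-13.  -9.   5.] tooly [-66.  61.]
-140 210 toolx [-19. -10.  -3.] tooly [-65.  61.]
-130 153 toolx [-20. -12.  -4.] tooly [-69.  63.]
-120 143 toolx [-18. -12.   9.] tooly [-69.  66.]
-110 158 toolx [-18. -11.  11.] tooly [-71.  66.]
-100 131 toolx [-14. -10.   8.] tooly [-72.  68.]
-90 54 toolx [-14. -10.  -4.] tooly [-63.  63.]
-80 44 toolx [-11.  -8.   3.] tooly [-56.  54.]
-70 42 toolx [-13.  -7.   5.] tooly [-56.  54.]
-60 43 toolx [-13.  -7.   5.] tooly [-55.  54.]
-50 18 toolx [-11.  -9.  -0.] tooly [-50.  49.]
start -160 20 toolx [-9. -0.  8.] tooly [-38. -31.]
start -150 140 toolx [-10.  -2.   9.] tooly [-68. -24.]
start -140 138 toolx [-18.  -9.  10.] tooly [-69.   9.]
start -130 121 toolx [-18.  -9.  10.] tooly [-70.  10.]
start -120 97 toolx [-16. -10.  10.] tooly [-72.  31.]
start -110 93 toolx [-16. -10.  11.] tooly [-72.  63.]
start -100 121 toolx [-12.  -3.  11.] tooly [-74.  65.]
start -90 29 toolx [-12. -10.   0.] tooly [-64.  62.]
start -80 49 toolx [-10.  -5.   4.] tooly [-56.  49.]
start -70 68 toolx [-10.  -2.   8.] tooly [-56.  46.]
start -60 72 toolx [-10.  -2.   8.] tooly [-56.  46.]
start -50 38 toolx [-10.  -1.   9.] tooly [-51.  47.]
```

The tool-frame offset is confirmed: the finger face is at tool x≈−10 in both poses. Descending onto the cap.

```bash
python3 -m jog '[[[0.19,-0.014,0,0,0,0,1],[0,0,0.6,0,0,0,1],[0,0,0.6,0,0,0,1],[0,0,0.45,0,0,0,1],[0,0,0,0,0,0,1],[0,0,0,0,0,0,1]]]' 60
python3 -m jog '[[[0,0,0,0,0,0,0.6],[0,0,0,0,0,0,0.4],[0,0,0,0,0,0,0.4],[0,0,0,0,0,0,0.4],[0,0,0,0,0,0,0.4]]]' 60
cat >> h.py <<'E'
from scipy.spatial.transform import Rotation as R
def go(x,y,z,rpy=(180,20,83.6)):
    s=telemetry.sense();p=s['tool_pos'];M=R.from_euler('xyz',s['tcp_rot'],degrees=True).as_matrix()
    T=R.from_euler('xyz',rpy,degrees=True).as_matrix()
    print('t',s['time'],'pos',p.round(1),'rot',s['tcp_rot'].round(2),'F',s['ft_force'].round(2),'gap',s['finger_gap'].round(1))
    print('d',(M.T@(np.array([x,y,z])-p)/50).round(3),'r',(R.from_matrix(M.T@T).as_rotvec()/2/np.pi).round(4))
E
python3 -c "
from h import *
go(462.8,368,60)
i,d=snapshot('scene');save('g2',cv2.resize(i[160:240,180:260],None,fx=6,fy=6,interpolation=cv2.INTER_CUBIC))"
```

```text
time: 6.9
tool_pos: [463.8, 369.0, 5.8]
tcp_rot: [179.9, 19.9, 83.6]
ft_force: [-1.2, 0.9, -0.1]
finger_gap: 85.5
time: 7.52
tool_pos: [463.5, 369.1, 5.3]
tcp_rot: [179.9, 19.9, 83.6]
ft_force: [-1.3, 0.7, 6.3]
finger_gap: 48.8Traceback (most recent call last):
  File "<string>", line 3, in <module>
    go(462.8,368,60)
    ~~^^^^^^^^^^^^^^
  File "h.py", line 26, in go
    print('t',s['time'],'pos',p.round(1),'rot',s['tcp_rot'].round(2),'F',s['ft_force'].round(2),'gap',s['finger_gap'].round(1))
                                                                                                      ^^^^^^^^^^^^^^^^^^^^^
AttributeError: 'float' object has no attribute 'round'
```

```bash
sed -i "s/,s\['finger_gap'\].round(1))/,s['finger_gap'])/" h.py
python3 -m jog '[[[-0.05,0,-0.14,0,0,0,0.4],[-0.16,0,-0.43,0,0,0,0.4],[0,0,0,0,0,0,0.4],[0,0,0,0,0,0,0.4]]]' 60
python3 -c "
from h import *
go(462.8,368,60)
i,d=snapshot('scene');save('g2',cv2.resize(i[160:240,180:260],None,fx=6,fy=6,interpolation=cv2.INTER_CUBIC))
W=cloud('scene',d);hsv=cv2.cvtColor(i,cv2.COLOR_RGB2HSV)
m=(hsv[...,0]>15)&(hsv[...,0]<35)&(hsv[...,1]>110);m[:190]=0;m[240:]=0;m[:,:195]=0;m[:,240:]=0
q=W[m];q=q[np.isfinite(q[:,0])];print(m.sum(),np.percentile(q,[2,50,98],axis=0).round(1))
t=q[q[:,2]>np.percentile(q[:,2],50)];print('slope',np.linalg.lstsq(np.c_[t[:,:2],np.ones(len(t))],t[:,2],rcond=None)[0])"
```

```text
time: 8.02
tool_pos: [463.1, 368.4, 34.8]
tcp_rot: [180.0, 20.0, 83.6]
ft_force: [-1.0, -0.4, -0.8]
finger_gap: 49.3
t 8.025 pos [463.1 368.4  34.8] rot [179.96  19.96  83.61] F [-1.04 -0.44 -0.77] gap 49.30981296065365
d [-0.18  -0.005 -0.471] r [ 0.0001 -0.0001  0.    ]
223 [[441.3 361.4  86.2]
 [462.8 381.1  93.3]
 [485.6 405.5  96.2]]
slope [6.36639166e-03 1.16051996e-02 8.69806565e+01]
```

View pics/g2.png

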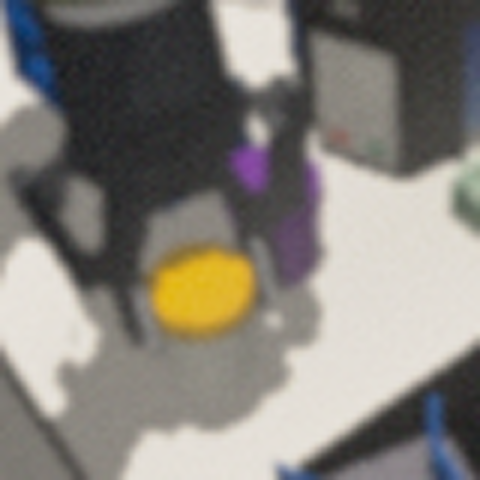

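The pot is held upright, cap top about 94 mm (30 mm lift). Moving over the mouth.

```bash
python3 -m jog '[[[-0.27,0,-0.75,0,0,0,0.4],[-0.0,0,0,0,0,0,0.4],[-0.62,0.28,0.22,0,0,0,0.4],[-0.62,0.28,0.22,0,0,0,0.4],[-0.62,0.28,0.22,0,0,0,0.4],[0,0,0,0,0,0,0.4],[0,0,0,0,0,0,0.4]]]' 60
python3 -c "
from h import *
go(496.2,265.9,25)
i,d=snapshot('scene');save('g3',cv2.resize(i[170:310,180:320],None,fx=4,fy=4,interpolation=cv2.INTER_CUBIC))
W=cloud('scene',d);hsv=cv2.cvtColor(i,cv2.COLOR_RGB2HSV)
m=(hsv[...,0]>15)&(hsv[...,0]<35)&(hsv[...,1]>110);m[:190]=0;m[262:]=0;m[:,:215]=0;m[:,260:]=0
q=W[m];q=q[np.isfinite(q[:,0])];print(m.sum(),np.percentile(q,[2,50,98],axis=0).round(1))"
```

```text
time: 8.95
tool_pos: [493.1, 265.5, 74.2]
tcp_rot: [-179.9, 20.0, 83.6]
ft_force: [-0.2, 0.2, 0.1]
finger_gap: 49.2
t 8.95 pos [493.1 265.5  74.2] rot [-179.93   20.03   83.62] F [-0.23  0.19  0.08] gap 49.232055947371435
d [0.35  0.062 0.919] r [-0.0002  0.0001  0.0001]
273 [[471.8 259.6 121.6]
 [492.8 278.3 132.4]
 [518.2 302.6 134.7]]
```

View pics/g3.png

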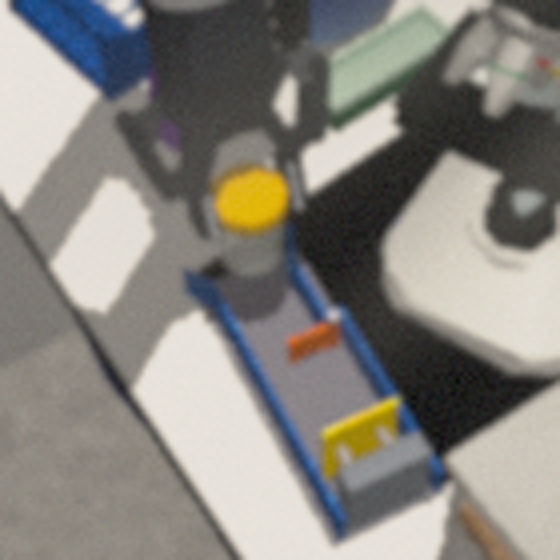

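```bash
python3 - <<'E'
from h import *
f=np.load('scene0.npz');i=f['i'];a=i.astype(int)
hsv=cv2.cvtColor(i,cv2.COLOR_RGB2HSV)
b=(hsv[...,0]>103)&(hsv[...,0]<128)&(hsv[...,1]>110);b[:228]=0;b[302:]=0;b[:,:222]=0;b[:,295:]=0
W=cloud('scene',f['d']);q=W[b];q=q[(q[:,2]>28)&(q[:,2]<42)]
L=np.array([lane(p) for p in q])
for y in range(-110,80,15):
    k=abs(L[:,1]-y)<8
    print(y,np.sort(L[k,0]).round()[[0,1,2,3,4]] if k.sum()>8 else 0,np.median(L[k&(L[:,0]<0),0]),np.median(L[k&(L[:,0]>0),0]))
for p in[(495,281),(498,283)]:print(lane(p))
i,d=snapshot('scene');W=cloud('scene',d);hsv=cv2.cvtColor(i,cv2.COLOR_RGB2HSV)
m=(hsv[...,0]>15)&(hsv[...,0]<35)&(hsv[...,1]>110);m[:190]=0;m[262:]=0;m[:,:215]=0;m[:,260:]=0
q=W[m];q=q[(q[:,2]>128)];(x,y),r=cv2.minEnclosingCircle(q[:,:2].astype(np.float32));print('cap',x,y,r,lane((x,y)),len(q))
i=np.load('scene0.npz')['i'];W=cloud('scene',np.load('scene0.npz')['d']);hsv=cv2.cvtColor(i,cv2.COLOR_RGB2HSV)
m=(hsv[...,0]>15)&(hsv[...,0]<35)&(hsv[...,1]>110);m[:190]=0;m[235:]=0;m[:,:195]=0;m[:,235:]=0
q=W[m];q=q[(q[:,2]>58)];(x,y),r=cv2.minEnclosingCircle(q[:,:2].astype(np.float32));print('cap0',x,y,r,len(q))
E
```

```text
-110 [-33. -32. -32. -32. -32.] -31.211784274677427 37.21617179656812
-95 [-32. -32. -32. -32. -32.] -31.848411234050225 36.611899526289776
-80 [-32. -32. -32. -32. -31.] -31.768859030857627 36.48181852485856
-65 [-33. -32. -32. -32. -31.] -31.69453439801029 37.58162437726596
-50 [-32. -32. -32. -32. -31.] -31.87575631954071 37.002072258327296
-35 [-32. -32. -32. -31. -31.] -31.687923159845667 36.40043070709515
-20 [-32. -32. -32. -32. -32.] -31.796559834302023 36.92873287949544
-5 [-33. -32. -32. -31. -31.] -31.455359166577097 37.03950061685495
10 0 -31.69964517546137 26.0648322375994
25 [-32. -32. -32. -32. -31.] -31.634507900994674 26.46701585072458
40 [-32. -32. -32. -32. -31.] -31.759263458882202 26.732322306398704
55 0 -31.463108244362235 26.72623013161516
70 [-37. -35. -35. -34. -33.] -33.233303377098025 30.20905530163922
(np.float64(-2.669739999999978), np.float64(51.92170000000001))
(np.float64(0.09006000000002237), np.float64(54.24170000000001))
cap 494.1639404296875 283.2701721191406 26.67789649963379 (np.float64(-3.7521510717773214), np.float64(54.08516165161134)) 244
cap0 462.45916748046875 385.27642822265625 24.712646484375 195
```

In the scene camera the pot is on the lane centre line within about 1 mm at y≈+54. Lowering straight down.

```bash
python3 -m jog '[[[0.137,0.014,0.376,0,0,0,0.4],[0.137,0,0.376,0,0,0,0.4],[0.123,0,0.338,0,0,0,0.4],[0,0,0,0,0,0,0.4],[0,0,0,0,0,0,0.4]]]' 60
python3 -m jog '[[[0.0102,0,0.0282,0,0,0,0.4],[0.0102,0,0.0282,0,0,0,0.4],[0,0,0,0,0,0,0.4],[0,0,0,0,0,0,0.4]]]' 60
python3 -c "
from h import *
go(496.2,265.9,9.3)"
```

```text
time: 9.68
tool_pos: [494.4, 265.4, 17.1]
tcp_rot: [-180.0, 20.0, 83.6]
ft_force: [-0.1, 0.5, 0.0]
finger_gap: 49.1
time: 10.18
tool_pos: [494.4, 265.4, 14.1]
tcp_rot: [180.0, 20.0, 83.6]
ft_force: [0.9, -0.2, -0.5]
finger_gap: 49.1
t 10.175 pos [494.4 265.4  14.1] rot [179.99  20.01  83.62] F [ 0.93 -0.23 -0.53] gap 49.070367692128066
d [0.045 0.035 0.087] r [0.0001 0.     0.0001]
```

```bash
python3 -m jog '[[[0.0102,0,0.0282,0,0,0,0.4],[0.0102,0,0.0282,0,0,0,0.4],[0,0,0,0,0,0,0.4],[0,0,0,0,0,0,0.4]]]' 60
python3 -m jog '[[[0.0068,0,0.0188,0,0,0,0.4],[0,0,0,0,0,0,0.4],[0,0,0,0,0,0,0.4]]]' 60
python3 -m jog '[[[0.0068,0,0.0188,0,0,0,0.4],[0,0,0,0,0,0,0.4],[0,0,0,0,0,0,0.4]]]' 60
```

```text
time: 10.68
tool_pos: [494.3, 265.4, 10.9]
tcp_rot: [-180.0, 20.0, 83.6]
ft_force: [0.6, -0.2, 0.3]
finger_gap: 49.1
time: 11.05
tool_pos: [494.3, 265.4, 10.0]
tcp_rot: [-180.0, 20.0, 83.6]
ft_force: [0.3, -1.0, -0.7]
finger_gap: 49.2
time: 11.42
tool_pos: [494.5, 265.5, 9.4]
tcp_rot: [180.0, 20.0, 83.6]
ft_force: [-1.9, -0.2, 5.8]
finger_gap: 49.1
```

The pot is on the floor (Fz ≈ 6 N at z=9.4). I'll release it to stand, then regrip.

```bash
python3 -m jog '[[[0,0,0,0,0,0,0.75],[0,0,0,0,0,0,0.75],[0,0,0,0,0,0,0.75],[0,0,0,0,0,0,0.75]]]' 60
python3 -c "
from h import *
go(496.2,265.9,9.3)
i,d=snapshot('scene');save('g4',cv2.resize(i[170:310,180:320],None,fx=4,fy=4,interpolation=cv2.INTER_CUBIC))
W=cloud('scene',d);hsv=cv2.cvtColor(i,cv2.COLOR_RGB2HSV)
m=(hsv[...,0]>15)&(hsv[...,0]<35)&(hsv[...,1]>110);m[:190]=0;m[256:]=0;m[:,:215]=0;m[:,258:]=0
q=W[m];q=q[(q[:,2]>62)];(x,y),r=cv2.minEnclosingCircle(q[:,:2].astype(np.float32));print('cap',x,y,r,lane((x,y)),len(q),np.median(q[:,2]))"
```

```text
time: 11.92
tool_pos: [494.3, 265.3, 8.8]
tcp_rot: [-180.0, 20.0, 83.6]
ft_force: [0.4, 0.2, -0.4]
finger_gap: 64.0
t 11.925 pos [494.3 265.3   8.8] rot [-179.99   20.02   83.62] F [ 0.41  0.15 -0.37] gap 63.98085311486362
d [ 0.012  0.037 -0.014] r [0.     0.0001 0.0001]
cap 494.56280517578125 281.64501953125 25.48035430908203 (np.float64(-3.1756923803710713), np.float64(52.51427922363282)) 239 67.53473648540103
```

View pics/g4.png

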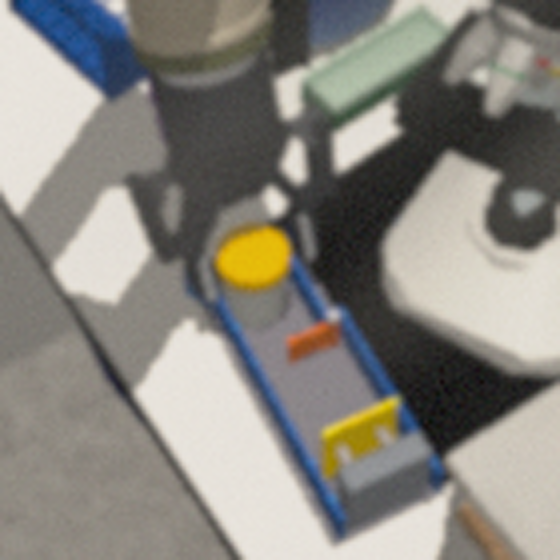

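Pot standing in the mouth, upright, lane x≈−0.7, y≈+53, with clear gaps at the fingers. Regrip and start the slide.

```bash
python3 -m jog '[[[0,0.01,-0.01,0,0,0,0.4],[0,0,0,0,0,0,0.4],[0,0,0,0,0,0,0.4],[0,0,0,0,0,0,0.4]]]' 60
python3 -m jog '[[[-0.094,0,0.0341,0,0,0,0.4],[-0.094,0,0.0341,0,0,0,0.4],[-0.094,0,0.0341,0,0,0,0.4],[-0.094,0,0.0341,0,0,0,0.4],[-0.094,0,0.0341,0,0,0,0.4],[0,0,0,0,0,0,0.4]]]' 60
python3 -c "
from h import *
s=telemetry.sense();print(lane(s['tool_pos']));go(*s['tool_pos'])"
```

```text
time: 12.48
tool_pos: [495.1, 265.6, 9.6]
tcp_rot: [180.0, 20.0, 83.6]
ft_force: [0.1, -0.6, 1.7]
finger_gap: 49.3
time: 13.22
tool_pos: [492.1, 240.0, 9.6]
tcp_rot: [180.0, 20.0, 83.6]
ft_force: [-0.4, -0.3, 4.6]
finger_gap: 49.2
(np.float64(-1.0262869100666332), np.float64(10.849107578624963))
t 13.225 pos [492.1 240.    9.6] rot [179.99  20.05  83.59] F [-0.45 -0.3   4.6 ] gap 49.20151831570903
d [0. 0. 0.] r [ 0.      0.0001 -0.    ]
```

```bash
python3 -m jog '[[[-0.094,0,0.0341,0,0,0,0.4],[-0.094,0,0.0341,0,0,0,0.4],[-0.094,0,0.0341,0,0,0,0.4],[-0.094,0,0.0341,0,0,0,0.4],[-0.094,0,0.0341,0,0,0,0.4],[-0.094,0,0.0341,0,0,0,0.4],[0,0,0,0,0,0,0.4]]]' 60
python3 -m jog '[[[-0.094,0,0.0341,0,0,0,0.4],[-0.094,0,0.0341,0,0,0,0.4],[-0.094,0,0.0341,0,0,0,0.4],[-0.094,0,0.0341,0,0,0,0.4],[-0.094,0,0.0341,0,0,0,0.4],[0,0,0,0,0,0,0.4]]]' 60
python3 -m jog '[[[-0.094,0,0.0341,0,0,0,0.4],[-0.094,0,0.0341,0,0,0,0.4],[-0.094,0,0.0341,0,0,0,0.4],[0,0,0,0,0,0,0.4],[0,0,0,0,0,0,0.4]]]' 60
python3 -c "
from h import *
s=telemetry.sense();print(lane(s['tool_pos']));go(*s['tool_pos'])
i,d=snapshot('scene');save('g5',cv2.resize(i[190:310,200:320],None,fx=4.5,fy=4.5,interpolation=cv2.INTER_CUBIC))"
```

```text
time: 14.1
tool_pos: [488.7, 210.6, 9.7]
tcp_rot: [180.0, 20.0, 83.6]
ft_force: [-1.2, 3.9, 7.0]
finger_gap: 49.3
time: 14.85
tool_pos: [485.7, 185.3, 9.6]
tcp_rot: [-180.0, 20.1, 83.6]
ft_force: [-1.7, 1.9, 8.4]
finger_gap: 49.1
time: 15.48
tool_pos: [484.0, 170.0, 9.6]
tcp_rot: [-180.0, 20.1, 83.6]
ft_force: [-3.7, 0.6, 8.5]
finger_gap: 49.3
(np.float64(-1.3423171345970997), np.float64(-59.5856337482561))
t 15.475 pos [484.  170.    9.6] rot [-179.97   20.11   83.61] F [-3.66  0.6   8.54] gap 49.25528308529902
d [0. 0. 0.] r [-0.0001  0.0003  0.    ]
```

View pics/g5.png

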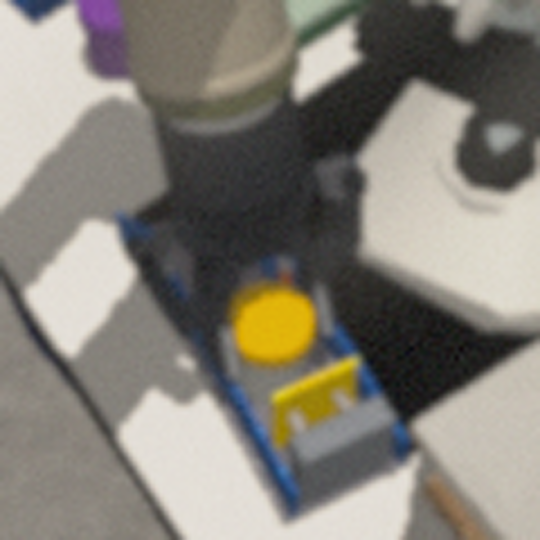

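The pot is past the flap, about 8–10 mm from the pad. I'll ease the down-force slightly, then feel forward.

```bash
python3 -m jog '[[[-0.0041,0,-0.0113,0,0,0,0.4],[-0.0376,0,0.0136,0,0,0,0.4],[-0.0376,0,0.0136,0,0,0,0.4],[-0.0376,0,0.0136,0,0,0,0.4],[0,0,0,0,0,0,0.4],[0,0,0,0,0,0,0.4]]]' 60
python3 -m jog '[[[-0.0376,0,0.0136,0,0,0,0.4],[0,0,0,0,0,0,0.4],[0,0,0,0,0,0,0.4]]]' 60
python3 -m jog '[[[-0.0376,0,0.0136,0,0,0,0.4],[0,0,0,0,0,0,0.4],[0,0,0,0,0,0,0.4]]]' 60
python3 -c "
from h import *
s=telemetry.sense();print(lane(s['tool_pos']));go(*s['tool_pos'])"
```

```text
time: 16.27
tool_pos: [483.4, 164.9, 9.9]
tcp_rot: [-180.0, 20.0, 83.6]
ft_force: [-0.8, -0.6, 0.1]
finger_gap: 49.2
time: 16.65
tool_pos: [483.4, 163.2, 10.2]
tcp_rot: [-180.0, 20.0, 83.6]
ft_force: [0.7, -0.9, 0.4]
finger_gap: 49.2
time: 17.02
tool_pos: [483.2, 161.2, 10.2]
tcp_rot: [180.0, 20.0, 83.6]
ft_force: [0.4, 0.1, -0.3]
finger_gap: 49.3
(np.float64(-1.1574031734754004), np.float64(-68.49432812499572))
t 17.025 pos [483.2 161.2  10.2] rot [180.    20.02  83.62] F [ 0.39  0.15 -0.3 ] gap 49.32829864962096
d [0. 0. 0.] r [0.     0.     0.0001]
```

```bash
python3 -m jog '[[[-0.0359,0,0.0183,0,0,0,0.4],[0,0,0,0,0,0,0.4],[0,0,0,0,0,0,0.4]]]' 60
python3 -m jog '[[[-0.0376,0,0.0136,0,0,0,0.4],[0,0,0,0,0,0,0.4],[0,0,0,0,0,0,0.4]]]' 60
python3 -m jog '[[[-0.0376,0,0.0136,0,0,0,0.4],[0,0,0,0,0,0,0.4],[0,0,0,0,0,0,0.4]]]' 60
```

```text
time: 17.4
tool_pos: [483.0, 159.2, 9.9]
tcp_rot: [-180.0, 20.0, 83.6]
ft_force: [0.5, 0.3, -0.2]
finger_gap: 48.9
time: 17.77
tool_pos: [482.7, 157.2, 10.0]
tcp_rot: [180.0, 20.0, 83.6]
ft_force: [0.2, 0.6, -1.2]
finger_gap: 48.8
time: 18.15
tool_pos: [482.5, 155.2, 10.0]
tcp_rot: [-180.0, 20.0, 83.6]
ft_force: [-0.5, -0.7, -1.0]
finger_gap: 48.9
```

```bash
python3 -m jog '[[[-0.0376,0,0.0136,0,0,0,0.4],[0,0,0,0,0,0,0.4],[0,0,0,0,0,0,0.4]]]' 60
python3 -m jog '[[[-0.0376,0,0.0136,0,0,0,0.4],[0,0,0,0,0,0,0.4],[0,0,0,0,0,0,0.4]]]' 60
```

```text
time: 18.52
tool_pos: [482.4, 153.6, 10.0]
tcp_rot: [180.0, 20.0, 83.6]
ft_force: [0.6, 2.7, -1.0]
finger_gap: 48.9
time: 18.9
tool_pos: [482.1, 151.5, 10.0]
tcp_rot: [180.0, 20.0, 83.6]
ft_force: [0.2, 4.3, -0.8]
finger_gap: 48.9
```

```bash
python3 -m jog '[[[-0.0376,0,0.0136,0,0,0,0.4],[0,0,0,0,0,0,0.4],[0,0,0,0,0,0,0.4]]]' 60
```

```text
time: 19.27
tool_pos: [482.0, 149.9, 10.0]
tcp_rot: [180.0, 20.0, 83.6]
ft_force: [0.3, 6.7, 0.4]
finger_gap: 49.5
```

Clear spring contact: 2.7 → 4.3 → 6.7 N, about 1 N/mm. One more mm, then hold for a second.

```bash
python3 -m jog '[[[-0.0188,0,0.0068,0,0,0,0.4],[0,0,0,0,0,0,0.4],[0,0,0,0,0,0,0.4],[0,0,0,0,0,0,0.4]]]' 60
python3 -m jog '[[[0,0,0,0,0,0,0.4],[0,0,0,0,0,0,0.4],[0,0,0,0,0,0,0.4],[0,0,0,0,0,0,0.4],[0,0,0,0,0,0,0.4]]]' 60
python3 -c "
from h import *
s=telemetry.sense();print(lane(s['tool_pos']));go(*s['tool_pos'])
W=cloud('scene',snapshot('scene')[1])"
```

```text
time: 19.77
tool_pos: [481.9, 149.1, 10.0]
tcp_rot: [180.0, 19.9, 83.6]
ft_force: [-0.3, 7.1, -1.5]
finger_gap: 48.9
time: 20.4
tool_pos: [482.0, 149.1, 10.0]
tcp_rot: [180.0, 19.9, 83.6]
ft_force: [0.3, 7.5, -1.3]
finger_gap: 49.0
(np.float64(-1.0232405701658238), np.float64(-80.58030717910754))
t 20.4 pos [482.  149.1  10. ] rot [179.97  19.93  83.63] F [ 0.31  7.5  -1.26] gap 49.01343883027316
d [0. 0. 0.] r [ 0.0001 -0.0002  0.0001]
```

```bash
python3 -m jog '[[[0.0188,0,-0.0068,0,0,0,0.4],[0.0188,0,-0.0068,0,0,0,0.4],[0.0188,0,-0.0068,0,0,0,0.4],[0.0188,0,-0.0068,0,0,0,0.4],[0.0188,0,-0.0068,0,0,0,0.4],[0.0188,0,-0.0068,0,0,0,0.4],[0.0034,0,0.0094,0,0,0,0.4],[0,0,0,0,0,0,0.4],[0,0,0,0,0,0,0.4]]]' 60
python3 -m jog '[[[0.0017,0,0.0047,0,0,0,0.4],[0,0,0,0,0,0,0.4],[0,0,0,0,0,0,0.4]]]' 60
```

```text
time: 21.58
tool_pos: [482.4, 154.1, 9.6]
tcp_rot: [180.0, 20.0, 83.6]
ft_force: [-0.2, 2.5, 2.5]
finger_gap: 49.3
time: 21.95
tool_pos: [482.5, 154.1, 9.6]
tcp_rot: [180.0, 20.0, 83.6]
ft_force: [-2.5, 1.8, 5.0]
finger_gap: 49.0
```

```bash
python3 -m jog '[[[0.0188,0,-0.0068,0,0,0,0.4],[0.0094,0,-0.0034,0,0,0,0.4],[0,0,0,0,0,0,0.4],[0,0,0,0,0,0,0.4]]]' 60
python3 -m jog '[[[0,0,0,0,0,0,0.6],[0,0,0,0,0,0,0.72],[0,0,0,0,0,0,0.72],[0,0,0,0,0,0,0.72]]]' 60
python3 -c "
from h import *
go(*telemetry.sense()['tool_pos'])
i,d=snapshot('scene');save('g6',cv2.resize(i[190:310,200:320],None,fx=4.5,fy=4.5,interpolation=cv2.INTER_CUBIC))"
```

```text
time: 22.45
tool_pos: [482.5, 154.5, 9.7]
tcp_rot: [-180.0, 20.1, 83.6]
ft_force: [-2.3, -1.9, 7.1]
finger_gap: 48.9
time: 22.95
tool_pos: [482.5, 155.7, 9.1]
tcp_rot: [-180.0, 20.0, 83.6]
ft_force: [0.1, -1.0, -0.2]
finger_gap: 61.7
t 22.95 pos [482.5 155.7   9.1] rot [-179.99   20.02   83.63] F [ 0.09 -0.96 -0.16] gap 61.70934263279506
d [0. 0. 0.] r [0.     0.0001 0.0001]
```

View pics/g6.png

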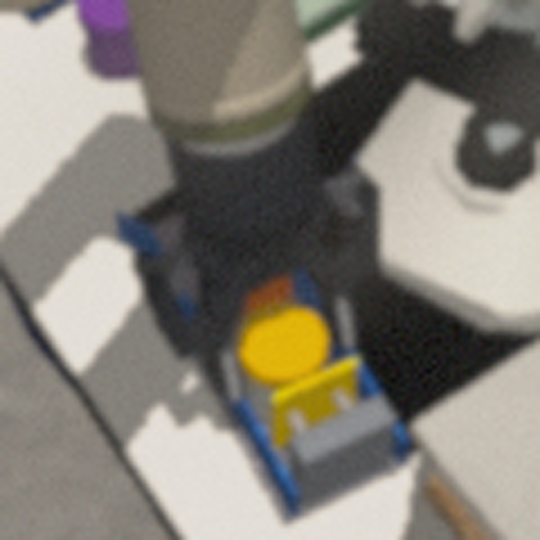

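Pot upright against the pad, flap shut behind it, fingers clear. Lifting away.

```bash
python3 -m jog '[[[-0.068,0,-0.188,0,0,0,0.72],[-0.137,0,-0.376,0,0,0,0.72],[-0.205,0,-0.564,0,0,0,0.72],[-0.273,0,-0.752,0,0,0,0.72],[-0.273,0,-0.752,0,0,0,0.72],[0.4,-0.6,-0.3,0,0,0,0.72],[0.4,-0.8,-0.3,0,0,0,0.72],[0.4,-0.8,-0.3,0,0,0,0.72],[0.4,-0.8,-0.3,0,0,0,0.72],[0,0,0,0,0,0,0.72]]]' 60
python3 - <<'E'
from h import *
go(*telemetry.sense()['tool_pos'])
i,d=snapshot('scene');j,e=snapshot('top')
save('g7',np.hstack([cv2.resize(i[150:300,140:290],(400,400),interpolation=cv2.INTER_CUBIC),cv2.resize(j[180:270,285:375],(400,400),interpolation=cv2.INTER_CUBIC)]))
W=cloud('scene',d);hsv=cv2.cvtColor(i,cv2.COLOR_RGB2HSV)
m=(hsv[...,0]>15)&(hsv[...,0]<35)&(hsv[...,1]>110);m[:235]=0;m[300:]=0;m[:,:245]=0;m[:,290:]=0
q=W[m];q=q[q[:,2]>55];L=np.array([lane(p) for p in q]);print(np.percentile(np.c_[L,q[:,2]],[2,50,98],axis=0).round(1))
E
```

```text
time: 24.25
tool_pos: [342.9, 269.8, 180.6]
tcp_rot: [179.9, 19.8, 83.8]
ft_force: [0.4, -1.1, 0.4]
finger_gap: 61.7
t 24.25 pos [342.9 269.8 180.6] rot [179.9   19.84  83.81] F [ 0.39 -1.14  0.37] gap 61.658529872000884
d [0. 0. 0.] r [ 0.0005 -0.0004  0.0006]
[[-25.9 -87.3  56.3]
 [ -2.9 -63.   67.1]
 [ 21.1 -35.   70. ]]
```

View pics/g7.png

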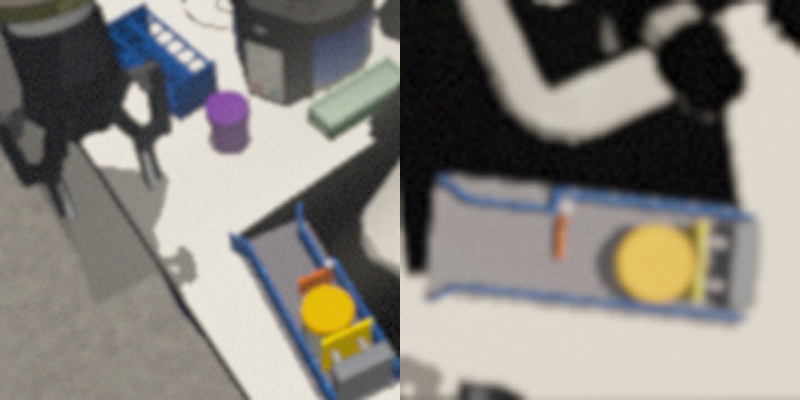

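The pot stands upright in the pocket at the pad, the flap is shut behind it, and the arm is clear. Handing in.

```bash
python3 -c "
from h import *
print(job.hand_in(), telemetry.sense()['time'])"
```

```text
the job is handed in; nothing more can be done
the job is handed in; nothing more can be done
```

The job is done and handed in: the pot stands upright in the lane pocket with the flap shut behind it. Robot time was about 24 s of the 51 s allowed; no verdict was reported.

**What I did:** I picked the pot up by its cap, stood it in the lane mouth and let go of it there. I then gripped it again and slid it through the flap until it met the pad. The force rose from 2.7 to 4.3 to 6.7 N. I held about 7.5 N for roughly a second, eased back, released it and drew away.

**Last checks:** the final pictures from both cameras show the pot upright just in front of the pad and the flap shut. The arm is clear, and I saw nothing moved in the parts of the bench those pictures cover. I did not compare the rest of the bench with its start state.

**What went wrong or disagreed:**
- **Missed first grasp:** the fingertips are really about 31 mm shorter than the TCP reading says, so the jaws closed just above the cap, possibly touching its top. I corrected for this on the second try.
- **Camera offset:** the two cameras differ by about 2–3 mm, so I judged the pot's place in the lane from one camera.
- **Tilted tool:** I leaned the tool 20° back to keep the wrist clear of the microscope.
- **Floor contact:** the pot may have hovered a few tenths of a millimetre off the floor in the last 15–20 mm, where the down-force read about zero.

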